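Bring the degree wheel's zero line to the pointer

ROBOT

A 6-joint arm with a two-finger parallel gripper is mounted at the origin on the work surface. World frame = base frame: x ahead of the robot, y to its left, z up, the work surface at z = 0. Lengths are in m, angles in rad, forces in N, time in s.
With the tool pointing down it reaches from about 0.25 to 0.725 m from the base axis. Payload 4 kg.
Tool frame: the origin (TCP) lies on the centre line of the jaws, within the pads' length; the fingertips stand 22 mm ahead of it and the grasp point (between the pads) lies 3 mm ahead of it; z points along the fingers, y is the line along which they close (so a half turn about z gives the same grasp; the last joint's range is limited). The gripper opens to 85 mm and grips with 20 to 120 N. Pads are 22 mm wide; open, the fingers measure 114 mm over their backs; the gripper's body (76 mm by 85 mm) begins 54 mm behind the grasp point. The pads swing forward as they close: fully open they stand 13 mm farther back than shut.
Start: joints at [-1.275, 0.241, 0.005, 1.335, 0, 1.571], TCP at [0.146, -0.478, 0.253] pointing down, gripper open.
Joint ranges: [-2.72, 2.72], [-1.05, 1.87], [-1.09, 1.28], [-1.99, 2.15], [-1.42, 1.44], [-3.14, 3.14]. Speed limits (rad/s): [2.79, 2.79, 3.14, 3.14, 3.14, 3.14].

INTERFACE

Orientations are given as a unit quaternion [x, y, z, w].
In Python, from workcell import bot gives the robot as it stands.
- The arm moves only by the shell command python3 -m inch 'ROWS'. ROWS is JSON, one flat list of numbers, 7 for each row, row after row: the shift along the world's x, y, z in mm, then the turn, a rotation vector about the world's x, y, z in rad, then the opening in per cent of the stroke, from 0 (shut) to 100 (fully open). A call has 1 to 8 rows; each row is the pose to reach, as a shift and turn from the pose commanded when the call began; what a row does not reach only later rows make up. A row lasts 1/12 s, in which the tool goes at most 41.7 mm and 7.16 degrees, less where a joint would pass 70% of its speed; a pose out of reach is approached as far as the arm can. A call with a gripper value outside its range is refused whole. The fingers move at their own pace and stop on an object; the grip force is fixed at half the most. Time passes only in rows, so rows that repeat a pose let the fingers close. It gives the time, the measured TCP pose, the force, the opening and the grip force at its end, in the units of the state.
- bot.get_obs(): the state, without advancing time (a new reading comes with each control period).
- bot.camera(name): name is "scene" or "top" or "wrist"; returns the picture (420x560x3 uint8, blue, green, red); there is no depth.
- bot.camera_info(name): a dict with "intrinsics" (3x3 intrinsics, pixels), "camera_from_world" (4x4, takes a point from world to camera coordinates); the wrist camera has in their place "hand_eye" (4x4, takes a point from camera to tool coordinates, whose origin is the TCP and whose axes are the flange's). Camera axes: x right, y down, z forward; pixel columns grow to the right and rows downward; lengths in m; the calibration is good to about 2 mm. A picture is of the moment at which its call begins: read the wrist's pose just before it. camera_info takes no time and is no camera call.
- bot.job_done(): hands the job in; it is judged then, once.
Trained networks look in the newest picture that a camera, given by its name, has taken for a name from the list of things; names that differ only in an ending like _2 or _b are one class to them, and where a whole thing is asked for, a point or a joint stands for the part that bears it (a point fixed in the world has none). Each returns a list of dicts, best first, with "confidence" (0 to 1); they miss things now and then, are a little off and sometimes report something else, mostly with a low value. They report only what shows in the picture. A call takes as long as a camera call.
- bot.silhouettes(camera, target): "mask" (420x560 bool, what is visible of it) and "uv" ([column, row] in pixels, amid what is visible of it).
- bot.spot_point(camera, target): "uv" ([column, row] in pixels: a listed point, or the origin of a listed thing).
The state is a dict: "clock": time; "joint_pos": joint angles; "joint_vel": joint speeds; "tau": joint torques, N m; "eef_pos": TCP position; "tool_rot": TCP orientation; "ft_force": force on the tool from outside, world axes, zero at the start; "ft_torque": the same for the moment, N m; "grip_width": finger opening in m; "grasp_force": force on a finger pad.
Only numpy, scipy, OpenCV 4.12 (cv2) and the standard library are available. Lean on these libraries where they do the work, as an engineer would, in place of code of your own. Each camera call takes 0.05 s, during which the arm holds its last target. There are 200 camera calls.

TASK

The small engine on the bench lies on its side with a degree wheel bolted to the end of its crankshaft. Push the wheel round gently with a fingertip, without pinching it, either way, until its one long zero line points straight at the tip of the wire pointer, so that the crank stands at top dead centre, and leave it there at rest. Keep off the pointer, which has been set, and leave the loose parts and tools on the bench as they are.

Things in the scene. Friction and masses are not known exactly. Their poses are not given: they have to be found in the camera images.
- engine: two-stroke engine, fixed on two battens, magneto side up. Origin on the bench (z = 0) under the crank axis; own +x over the black gearbox (205 mm long from the axis, 170 mm wide), own +y along the finned barrel and red head (to 215 mm). Flat crankcase top at 135 mm height, a 3 mm raised round seat under the wheel; only the wheel, pointer and two short gear shafts (to 155 mm) stand higher
- crank_axis (a point): centre of the degree wheel, on the vertical crank axis, level with the wheel's top face (172 mm high). Wheel: aluminium disc 220 mm across, 3 mm thick; four open windows from 26 to 82 mm from the axis let a fingertip down to push the side of a spoke; 25 mm are free below the wheel there. Nut on the axis 16 mm above the wheel
- wheel (a joint): angle of the degree wheel relative to the engine, rad, counter-clockwise seen from above positive, turns endlessly; 0 when the long line lies along the engine's +x. It drags a little (0.12 N m) and has no spring: it stays where it is left
- long_line (a point): point on the long zero line, on the wheel's top face, 94 mm from the axis. Black lines every 5 degrees round the rim are 5.5, 10 or 15 mm long; the zero line alone is 79 mm long, from the rim nearly to the hub, down the middle of one of the four spokes. Spokes are 12 mm wide, at 0, 90, 180 and 270 degrees from the zero line, the windows between them
- pointer_tip (a point): tip of the fixed pointer of bent welding wire, 3 mm above the wheel's top face and 94 mm from the crank axis, pointing inwards to the axis. The copper-coated rod (4 mm thick) comes over the rim from a steel foot screwed to the gearbox, 138 mm from the axis, and is at most 20 mm above the wheel
- pointer: the whole pointer with its foot; origin on the bench under the crank axis, its own +x towards the foot and tip. Not to be touched
- piston: loose aluminium piston, 47 mm across, 55 mm high, standing on the bench; origin under its centre. To be left alone
- socket: loose steel socket, 28 mm across, 60 mm high, standing on the bench; origin under its centre. To be left alone
- old_head: loose old red finned cylinder head, 94 x 94 x 45 mm, on the bench; origin under its centre. To be left alone
- spanner: loose steel spanner 160 mm long, lying flat on the bench along its own x. To be left alone

How it is judged:
By the outcome, as a careful person would: the job done as asked, in the order asked, and still so for the second after the job is handed in, with the robot touching nothing.
It also fails if it takes over 54 s, if anything falls off the work surface, if the arm or the gripper's body presses on something with over 40 N, if the wrist force passes 120 N, or if a joint passes its speed limit or range.

## Working session

There is one attempt and no reset: what is moved stays moved. The work goes in short steps, Python scripts to look and compute and a shell command to move; the robot and the scene stay as the last step left them, time stands still between calls to the robot, and variables do not carry over. Pictures are saved under pics/ and viewed, at most 13 in all, crops included, and the job is handed in when it is done.

```bash
mkdir -p pics; cat > h.py <<'E'
import numpy as np, cv2, json
from workcell import bot
def ray(cam,uv):
    i=bot.camera_info(cam);K=np.array(i["intrinsics"]);T=np.array(i["camera_from_world"])
    d=T[:3,:3].T@np.linalg.inv(K)@np.array([uv[0],uv[1],1.]);o=-T[:3,:3].T@T[:3,3];return o,d
def at(cam,uv,z):
    o,d=ray(cam,uv);return o+d*(z-o[2])/d[2]
def proj(cam,p):
    i=bot.camera_info(cam);K=np.array(i["intrinsics"]);T=np.array(i["camera_from_world"])
    q=K@(T[:3,:3]@np.array(p)+T[:3,3]);return q[:2]/q[2]
E
python3 - <<'E'
from h import *
for c in("top","scene"):
    im=bot.camera(c);cv2.imwrite(f"pics/{c}0.png",im)
    for n,z in(("crank_axis",.172),("long_line",.172),("pointer_tip",.175),("engine",0),("piston",0),("socket",0),("old_head",0),("spanner",0)):
        for r in bot.spot_point(c,n)[:2]: print(c,n,round(r["confidence"],2),np.round(r["uv"],1),np.round(at(c,r["uv"],z),4))
o=bot.get_obs();print(o["clock"],o["eef_pos"],o["tool_rot"],o["grip_width"])
E
```

```text
top crank_axis 0.83 [296.9 235.7] [ 0.5385 -0.0221  0.172 ]
top long_line 0.92 [307.6 286.2] [ 0.4454 -0.043   0.172 ]
top long_line 0.75 [366.9 156.4] [ 0.6917 -0.154   0.172 ]
top engine 0.95 [292.  238.3] [ 0.5386 -0.0196  0.    ]
top piston 0.59 [373.9 203.4] [ 0.6211 -0.2059  0.    ]
top socket 0.68 [368.4 161.1] [ 0.719  -0.1937  0.    ]
top socket 0.46 [295.  187.7] [ 0.6542 -0.025   0.    ]
top spanner 0.63 [218.5 169.7] [0.6928 0.1507 0.    ]
scene crank_axis 0.92 [245.7 167.3] [ 0.5403 -0.0216  0.172 ]
scene long_line 0.67 [231.9 134.5] [ 0.4444 -0.0442  0.172 ]
scene pointer_tip 0.61 [252.2 199.1] [ 0.6253 -0.0145  0.175 ]
scene piston 0.85 [156.7 260.4] [ 0.6214 -0.2133  0.    ]
scene socket 0.65 [166.8 302.8] [ 0.7227 -0.189   0.    ]
scene old_head 0.76 [150.2 211.7] [ 0.4893 -0.2339  0.    ]
scene spanner 0.56 [334.8 276.8] [0.6915 0.1429 0.    ]
0.9 [ 0.14574962 -0.47828136  0.25331928] [9.89083446e-01 1.47356494e-01 7.08464092e-06 6.51354174e-06] 0.08567864401345537
```

View pics/top0.png

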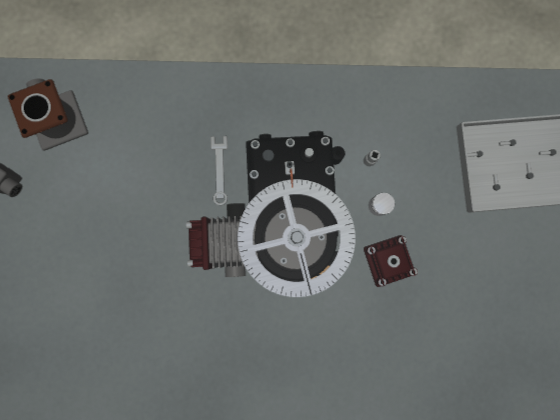

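View pics/scene0.png

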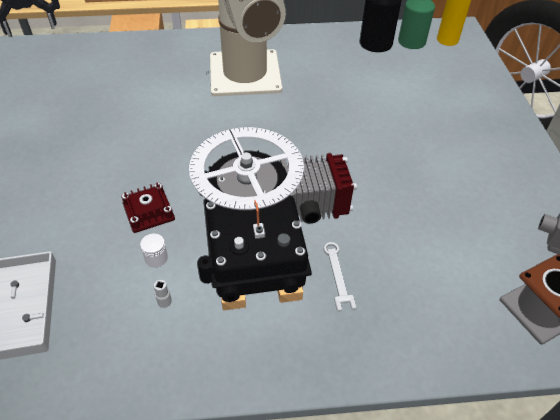

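The top view shows the wheel at about (297,236). Its long line points toward the robot, to about (308,290), and the pointer is on the far side at about (292,180). That leaves roughly 172° CCW to turn. I'll go above the wheel with the fingers shut and look from there.

```bash
python3 -m inch '[200,220,120,0,0,0,0, 200,220,120,0,0,0,0, 200,220,120,0,0,0,0, 200,220,120,0,0,0,0, 200,220,120,0,0,0,0, 200,220,120,0,0,0,0, 200,220,120,0,0,0,0, 200,220,120,0,0,0,0]'
python3 -m inch '[150,236,30,0,0,0,0, 150,236,30,0,0,0,0, 150,236,30,0,0,0,0, 150,236,30,0,0,0,0, 150,236,30,0,0,0,0, 150,236,30,0,0,0,0, 150,236,30,0,0,0,0, 150,236,30,0,0,0,0]'
cat >> h.py <<'E'
from scipy.spatial.transform import Rotation as R
def wT():
    o=bot.get_obs();T=np.eye(4);T[:3,:3]=R.from_quat(o["tool_rot"]).as_matrix();T[:3,3]=o["eef_pos"]
    return T@np.array(bot.camera_info("wrist")["hand_eye"])
def wat(T,uv,z):
    K=np.array(bot.camera_info("wrist")["intrinsics"]);d=T[:3,:3]@np.linalg.inv(K)@np.array([uv[0],uv[1],1.]);o=T[:3,3]
    return o+d*(z-o[2])/d[2]
def look(name):
    T=wT();im=bot.camera("wrist");cv2.imwrite(f"pics/{name}.png",im);P={}
    for n,z in(("crank_axis",.172),("long_line",.172),("pointer_tip",.175)):
        for r in bot.spot_point("wrist",n)[:2]:
            p=wat(T,r["uv"],z);print(n,round(r["confidence"],2),np.round(r["uv"],1),np.round(p,4));P.setdefault(n,p)
    if len(P)==3:
        a=[np.arctan2(*(P[n]-P["crank_axis"])[1::-1]) for n in("long_line","pointer_tip")]
        r=[np.hypot(*(P[n]-P["crank_axis"])[:2]) for n in("long_line","pointer_tip")]
        print("line,pointer deg",np.degrees(a),"radii",r)
    o=bot.get_obs();print(o["clock"],o["eef_pos"],o["joint_pos"],o["ft_force"]);return im,P
E
python3 -c "
from h import *
look('w1');print(np.round(wT(),3))"
```

```text
clock: 1.57
eef_pos: [0.3474, -0.2561, 0.3751]
tool_rot: [0.989, 0.148, 0.001, 0.001]
ft_force: [0.2, -1.1, -0.5]
grip_width: -0.0002
grasp_force: 0.0
clock: 2.23
eef_pos: [0.4983, -0.0177, 0.4028]
tool_rot: [0.989, 0.151, 0.001, -0.001]
ft_force: [-0.3, -0.7, -0.2]
grip_width: -0.0002
grasp_force: 0.0
crank_axis 0.74 [291.7 152.2] [ 0.5375 -0.0195  0.172 ]
long_line 0.96 [293.4 229. ] [ 0.4486 -0.0506  0.172 ]
pointer_tip 0.87 [313.7  64.8] [ 0.6296 -0.0134  0.175 ]
pointer_tip 0.33 [436.7  53.7] [ 0.6766 -0.1299  0.175 ]
line,pointer deg [-160.70884027    3.82483005] radii [np.float64(0.09410114177723884), np.float64(0.09232250796942322)]
2.4333 [ 0.49528869 -0.02286188  0.40319623] [-4.58815377e-02  2.24702400e-01  3.69772549e-01  1.71647060e+00
 -4.30493233e-04  2.80041165e+00] [-0.1516738  -0.91389791 -0.34622022]
[[ 0.291 -0.904 -0.313  0.577]
 [-0.957 -0.275 -0.095  0.001]
 [ 0.     0.327 -0.945  0.525]
 [ 0.     0.     0.     1.   ]]
```

View pics/w1.png

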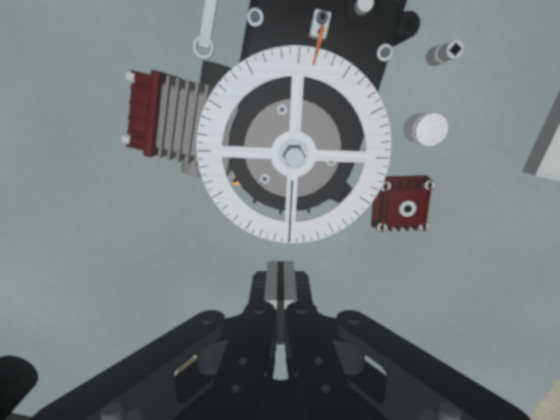

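The wrist view shows the axis at (294,154), the pointer tip at (317,64) and the zero line running down to (290,240). I'll insert the finger in the left-far window, at about 59°. From there I'll push the spoke at about 104° CCW, which keeps the finger away from the pointer.

```bash
python3 -m inch '[35,24,-35,0,0,0,0, 71,47,-70,0,0,0,0, 71,47,-100,0,0,0,0, 71,47,-135,0,0,0,0, 71,47,-165,0,0,0,0, 71,47,-180,0,0,0,0, 71,47,-180,0,0,0,0, 71,47,-180,0,0,0,0]'
python3 - <<'E'
from h import *
im=bot.camera("top");cv2.imwrite("pics/t2.png",cv2.resize(im[150:330,180:420],None,fx=3,fy=3))
o=bot.get_obs();p=np.array(o["eef_pos"]);print(p,o["ft_force"])
C=np.array([.5385,-.0212]);print(proj("top",[*p[:2],.2]))
T=wT();im=bot.camera("wrist")
for n,z in(("crank_axis",.172),("long_line",.172),("pointer_tip",.175)):
  for c in("top","wrist"):
    for r in bot.spot_point(c,n)[:1]: print(n,c,r["confidence"],at(c,r["uv"],z) if c=="top" else wat(T,r["uv"],z))
E
```

```text
clock: 3.1
eef_pos: [0.5659, 0.0232, 0.2231]
tool_rot: [0.989, 0.146, -0.001, -0.0]
ft_force: [0.3, -0.7, -0.1]
grip_width: -0.0003
grasp_force: 0.0
[0.56705867 0.02343945 0.22474943] [ 0.11907717 -0.17213086  0.49236023]
[272.74939004 219.02248997]
crank_axis wrist 0.7 [ 0.53571086 -0.0210362   0.172     ]
pointer_tip wrist 0.82 [ 0.6301279  -0.01430438  0.175     ]
```

View pics/t2.png

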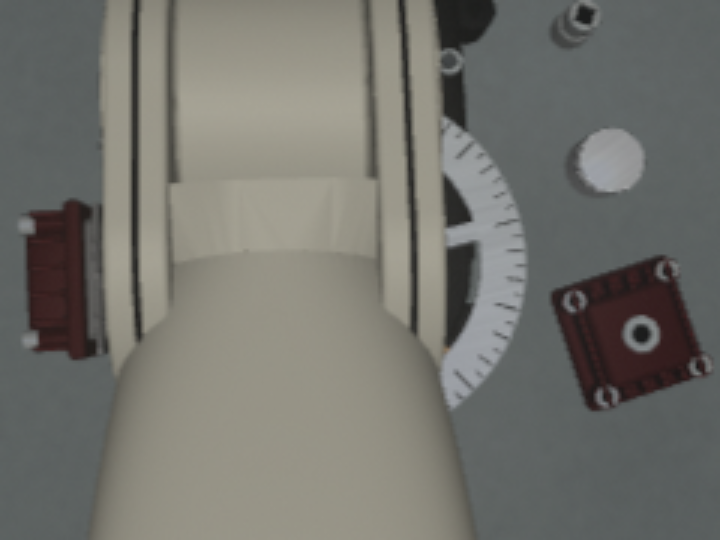

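The arm hides the wheel in the top view, so I'll use the wrist and scene cameras from here. Next I'll descend and compute the arc table.

```bash
python3 -m inch '[0,0,-20,0,0,0,0, 0,0,-40,0,0,0,0, 0,0,-44,0,0,0,0, 0,0,-44,0,0,0,0, 0,0,-44,0,0,0,0]'
python3 - <<'E'
from h import *
im=bot.camera("wrist");cv2.imwrite("pics/w3.png",im)
p=np.array(bot.get_obs()["eef_pos"]);print(p,bot.get_obs()["ft_force"])
C=np.array([.538,-.0212]);d=p[:2]-C;a0=np.degrees(np.arctan2(d[1],d[0]));print(a0,np.hypot(*d))
P=lambda a:1000*(C+.054*np.array([np.cos(np.radians(a)),np.sin(np.radians(a))]))
prev=1000*p[:2];a=a0
for k in range(5):
  for j in range(8):
    a+=5;print(np.round(P(a)-prev).astype(int),end=" ")
  print(a);prev=P(a)
E
```

```text
clock: 3.92
eef_pos: [0.5669, 0.0248, 0.1798]
tool_rot: [0.989, 0.147, 0.0, 0.0]
ft_force: [-0.0, -0.6, -0.2]
grip_width: -0.0
grasp_force: 0.0
[0.5674209  0.02480781 0.18045206] [0.09126568 0.30278017 0.68421476]
57.40204640974159 0.054610510251157984
[-4  2] [-9  4] [-13   5] [-18   7] [-22   8] [-27   8] [-32   8] [-36   8] 97.40204640974159
[-5 -1] [-9 -2] [-14  -4] [-18  -6] [-22  -8] [-26 -11] [-29 -14] [-33 -17] 137.4020464097416
[-3 -4] [-6 -7] [ -8 -12] [-10 -16] [-12 -20] [-13 -25] [-14 -29] [-14 -34] 177.4020464097416
[ 0 -5] [ 0 -9] [  1 -14] [  2 -19] [  4 -23] [  6 -27] [  8 -31] [ 11 -35] 217.4020464097416
[ 3 -4] [ 6 -7] [ 10 -10] [ 14 -13] [ 18 -15] [ 22 -17] [ 27 -19] [ 31 -20] 257.4020464097416
```

View pics/w3.png

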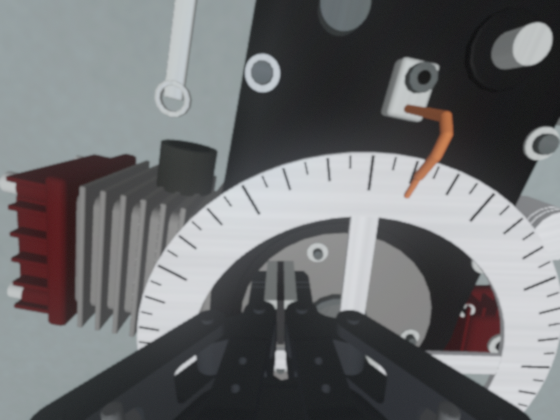

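The closed finger is inside the window at (280,280), clear of the spokes and of the pointer tip at (406,195). I'll push along the arc.

```bash
python3 -m inch '[-4,2,0,0,0,0,0, -9,4,0,0,0,0,0, -13,5,0,0,0,0,0, -18,7,0,0,0,0,0, -22,8,0,0,0,0,0, -27,8,0,0,0,0,0, -32,8,0,0,0,0,0, -36,8,0,0,0,0,0]'
python3 -m inch '[-5,-1,0,0,0,0,0, -9,-2,0,0,0,0,0, -14,-4,0,0,0,0,0, -18,-6,0,0,0,0,0, -22,-8,0,0,0,0,0, -26,-11,0,0,0,0,0, -29,-14,0,0,0,0,0, -33,-17,0,0,0,0,0]'
python3 -m inch '[-3,-4,0,0,0,0,0, -6,-7,0,0,0,0,0, -8,-12,0,0,0,0,0, -10,-16,0,0,0,0,0, -12,-20,0,0,0,0,0, -13,-25,0,0,0,0,0, -14,-29,0,0,0,0,0, -14,-34,0,0,0,0,0]'
python3 - <<'E'
from h import *
im,P=look("w4")
im=bot.camera("scene");cv2.imwrite("pics/s4.png",cv2.resize(im[100:260,130:350],None,fx=3.4,fy=3.4))
for n in("crank_axis","long_line","pointer_tip"):
  for r in bot.spot_point("scene",n)[:1]: print(n,r["confidence"],at("scene",r["uv"],.172))
E
```

```text
clock: 4.63
eef_pos: [0.5313, 0.0325, 0.1798]
tool_rot: [0.989, 0.147, 0.001, 0.001]
ft_force: [3.2, -0.4, -0.1]
grip_width: 0.0003
grasp_force: 1.4
clock: 5.3
eef_pos: [0.4975, 0.0157, 0.1793]
tool_rot: [0.989, 0.147, 0.0, -0.0]
ft_force: [3.6, 3.0, 0.1]
grip_width: 0.0002
grasp_force: 1.5
clock: 5.97
eef_pos: [0.4831, -0.0184, 0.1791]
tool_rot: [0.989, 0.147, -0.001, -0.0]
ft_force: [1.9, 5.0, 0.2]
grip_width: -0.0002
grasp_force: 1.6
crank_axis 0.78 [319.9 191.3] [ 0.5364 -0.0208  0.172 ]
long_line 0.79 [543.6 187.1] [ 0.5663 -0.1123  0.172 ]
6.1667 [ 0.48308224 -0.01911708  0.17895574] [-3.86776060e-02  2.56290674e-01 -1.74101706e-01  1.14205264e+00
 -1.50256481e-03  2.80806210e+00] [-0.31583495 -0.13383098  0.16265072]
crank_axis 0.6 [ 0.53281834 -0.02035254  0.172     ]
long_line 0.9 [ 0.56312617 -0.10285479  0.172     ]
pointer_tip 0.6 [ 0.62545777 -0.01036399  0.172     ]
```

View pics/w4.png

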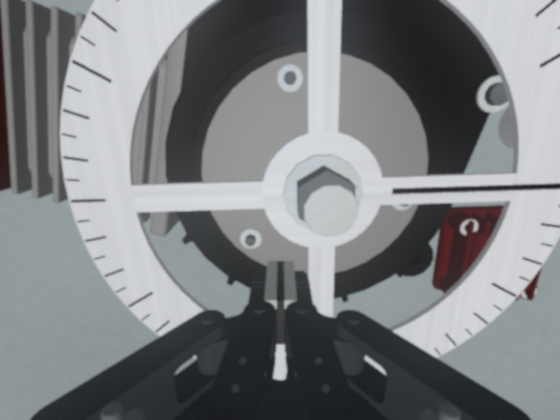

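The line is at about −72° and the finger sits about 20° behind the spoke it pushes. That leaves about 76°, so I'll do 65° and then measure.

```bash
python3 -m inch '[0,-5,0,0,0,0,0, 0,-9,0,0,0,0,0, 1,-14,0,0,0,0,0, 2,-19,0,0,0,0,0, 4,-23,0,0,0,0,0, 6,-27,0,0,0,0,0, 8,-31,0,0,0,0,0, 11,-35,0,0,0,0,0]'
python3 -m inch '[3,-4,0,0,0,0,0, 6,-7,0,0,0,0,0, 10,-10,0,0,0,0,0, 14,-13,0,0,0,0,0, 18,-15,0,0,0,0,0, 18,-15,0,0,0,0,0]'
python3 - <<'E'
from h import *
im,P=look("w5")
E
```

```text
clock: 7.03
eef_pos: [0.4944, -0.0538, 0.1791]
tool_rot: [0.989, 0.147, -0.001, -0.0]
ft_force: [-1.9, 2.6, 0.2]
grip_width: -0.0
grasp_force: 1.3
clock: 7.53
eef_pos: [0.5136, -0.0691, 0.1791]
tool_rot: [0.989, 0.147, 0.0, 0.001]
ft_force: [-1.3, 0.5, -0.6]
grip_width: -0.0001
grasp_force: 0.5
crank_axis 0.73 [188.9 224.2] [ 0.5354 -0.0203  0.172 ]
7.7333 [ 0.51328903 -0.06874973  0.17955301] [-1.32635199e-01  3.18357880e-01 -8.63483214e-02  1.16469548e+00
 -9.41876341e-04  2.71346807e+00] [-0.54698706 -0.7236133  -0.7315547 ]
```

View pics/w5.png

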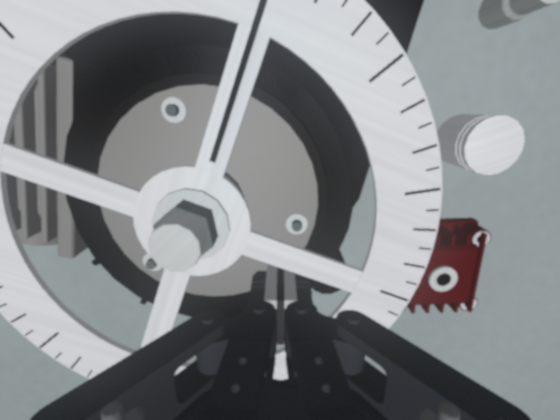

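The zero line runs from (213,160) to (263,5) and the finger is against the lower right spoke. Next I'll compute the line's angle.

```bash
python3 - <<'E'
from h import *
T=wT();a,b=wat(T,(213,160),.172),wat(T,(263.5,5),.172)
d=b-a;print(a,b,np.degrees(np.arctan2(d[1],d[0])))
p=np.array(bot.get_obs()["eef_pos"]);C=np.array([.5365,-.0205])
d=p[:2]-C;print(np.degrees(np.arctan2(d[1],d[0])),np.hypot(*d))
im=bot.camera("scene");cv2.imwrite("pics/s5.png",cv2.resize(im[100:260,130:350],None,fx=3.4,fy=3.4))
E
```

```text
[ 0.56625187 -0.02381317  0.172     ] [ 0.62612935 -0.02882179  0.172     ] -4.78152620339652
-115.69030364305142 0.05354237618838027
```

View pics/s5.png

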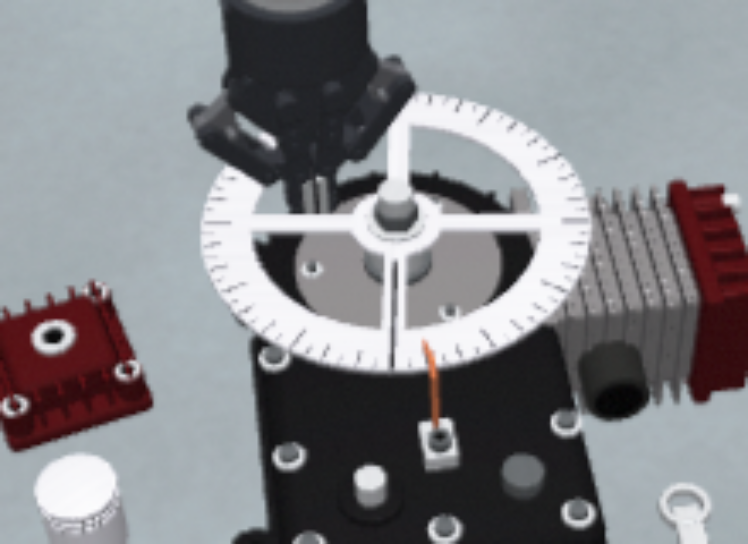

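The line is at about −5° and the pointer at about +4°. I'll push about 7° more, back off, lift out and measure precisely from above.

```bash
python3 -m inch '[2,-1,0,0,0,0,0, 4,-2,0,0,0,0,0, 6,-3,0,0,0,0,0, 6,-3,0,0,0,0,0, 1,0,0,0,0,0,0, -2,1,0,0,0,0,0, -2,1,20,0,0,0,0, -2,1,50,0,0,0,0]'
python3 -m inch '[-20,40,40,0,0,0,0, -20,50,80,0,0,0,0, -20,50,100,0,0,0,0, -20,50,100,0,0,0,0, -20,50,100,0,0,0,0, -20,50,100,0,0,0,0, -20,50,100,0,0,0,0, -20,50,100,0,0,0,0]'
python3 - <<'E'
from h import *
im,P=look("w6")
cv2.imwrite("pics/w6c.png",cv2.resize(im[0:240,120:440],None,fx=2.5,fy=2.5,interpolation=cv2.INTER_CUBIC))
E
```

```text
clock: 8.45
eef_pos: [0.5084, -0.067, 0.227]
tool_rot: [0.989, 0.147, -0.003, -0.001]
ft_force: [0.9, -0.1, -0.6]
grip_width: 0.0001
grasp_force: 0.0
clock: 9.12
eef_pos: [0.4901, -0.0176, 0.3277]
tool_rot: [0.989, 0.147, -0.002, -0.0]
ft_force: [0.3, 0.5, 0.5]
grip_width: 0.0003
grasp_force: 0.0
crank_axis 0.95 [300.  156.5] [ 0.5361 -0.0228  0.172 ]
long_line 0.72 [336.8  38.4] [ 0.6337 -0.0218  0.172 ]
pointer_tip 0.85 [326.2  39.2] [ 0.6301 -0.0136  0.175 ]
pointer_tip 0.2 [300.7 157.2] [ 0.536  -0.0233  0.175 ]
line,pointer deg [0.61701118 5.5720933 ] radii [np.float64(0.09764582422871379), np.float64(0.094459811623601)]
9.3167 [ 0.49052463 -0.01751108  0.32844085] [-3.56587603e-02  2.04561574e-01  1.52510372e-01  1.52046043e+00
 -4.31695078e-05  2.81059906e+00] [ 0.64355396 -0.71100708 -0.18904465]
```

View pics/w6c.png

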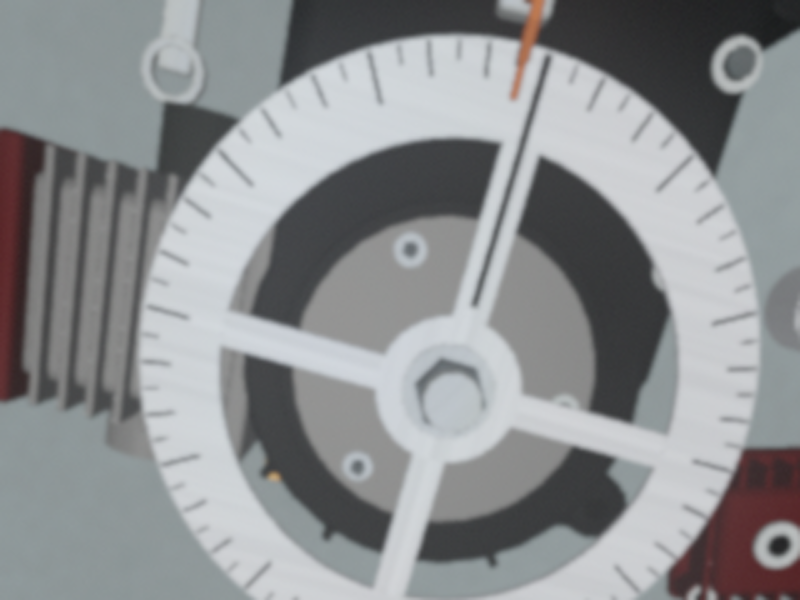

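The zero line runs from (475,305) to (549,57) in the crop. The pointer tip, at (515,99), is still a few degrees CCW of it. I'll compute the gap as the perpendicular distance from the tip to the line.

```bash
cat >> h.py <<'E'
def gap(T,l0,l1,tip):
    a,b,t=wat(T,l0,.172)[:2],wat(T,l1,.172)[:2],wat(T,tip,.175)[:2]
    u=(b-a)/np.linalg.norm(b-a);d=t-a;off=u[0]*d[1]-u[1]*d[0]
    print("line len",np.linalg.norm(b-a),"angle",np.degrees(np.arctan2(u[1],u[0])),"tip",t,"off mm",off*1e3,"deg",np.degrees(np.arcsin(off/.094)))
E
python3 - <<'E'
from h import *
c=lambda u,v:(120+(u+.5)/2.5-.5,(v+.5)/2.5-.5)
gap(wT(),c(475,305),c(549,57),c(515,99))
p=np.array(bot.get_obs()["eef_pos"]);print(p)
E
```

```text
line len 0.07792091901241865 angle 1.2816012218278283 tip [ 0.63073469 -0.01322208] off mm 6.856298760672985 deg 4.182831317188692
[ 0.49052463 -0.01751108  0.32844085]
```

I need 4.2° more CCW, about 3.9 mm at the finger. I'll go back into the same window and push.

```bash
python3 -m inch '[10,-25,-20,0,0,0,0, 19,-49,-40,0,0,0,0, 19,-49,-80,0,0,0,0, 19,-49,-100,0,0,0,0, 19,-49,-125,0,0,0,0, 19,-49,-150,0,0,0,0, 19,-49,-150,0,0,0,0, 19,-49,-150,0,0,0,0]'
python3 -m inch '[3,-2,0,0,0,0,0, 6,-3,0,0,0,0,0, 9,-5,0,0,0,0,0, 10,-5,0,0,0,0,0, 11,-6,0,0,0,0,0, 12,-6,0,0,0,0,0, 12,-6,0,0,0,0,0, 12,-6,0,0,0,0,0]'
python3 -m inch '[4,-2,0,0,0,0,0, -8,4,0,0,0,0,0, -8,4,0,0,0,0,0, -8,4,30,0,0,0,0, -8,4,60,0,0,0,0, -20,40,90,0,0,0,0, -20,50,120,0,0,0,0, -20,50,130,0,0,0,0]'
python3 -m inch '[0,0,0,0,0,0,0,0,0,0,0,0,0,0,0,0,0,0,0,0,0]'
python3 - <<'E'
from h import *
im,P=look("w7")
cv2.imwrite("pics/w7c.png",cv2.resize(im[0:200,200:400],None,fx=3,fy=3,interpolation=cv2.INTER_CUBIC))
E
```

```text
clock: 9.98
eef_pos: [0.5086, -0.0663, 0.1781]
tool_rot: [0.989, 0.147, -0.002, -0.001]
ft_force: [-0.2, -0.4, 0.2]
grip_width: 0.0
grasp_force: 0.0
clock: 10.65
eef_pos: [0.5219, -0.0725, 0.1795]
tool_rot: [0.989, 0.147, 0.0, 0.0]
ft_force: [-2.6, 0.4, 2.0]
grip_width: -0.0
grasp_force: 0.8
clock: 11.32
eef_pos: [0.5037, -0.0203, 0.3148]
tool_rot: [0.989, 0.149, 0.005, 0.0]
ft_force: [1.2, 0.3, 0.1]
grip_width: 0.0
grasp_force: 0.0
clock: 11.57
eef_pos: [0.5016, -0.0226, 0.3078]
tool_rot: [0.989, 0.147, -0.001, -0.0]
ft_force: [0.2, 1.0, -0.2]
grip_width: 0.0003
grasp_force: 0.0
crank_axis 0.8 [289.8 171.7] [ 0.5355 -0.0214  0.172 ]
long_line 0.94 [312.3  44.3] [ 0.632  -0.0086  0.172 ]
pointer_tip 0.71 [319.1  46.9] [ 0.6313 -0.0139  0.175 ]
line,pointer deg [7.56842074 4.52472324] radii [np.float64(0.09729379456983689), np.float64(0.09601726507683178)]
11.7667 [ 0.50126663 -0.02269021  0.30778493] [-4.51957886e-02  2.30256700e-01  1.32350943e-01  1.47579475e+00
 -6.96839092e-05  2.80133262e+00] [ 0.33905241 -0.29478041 -1.31186014]
```

View pics/w7c.png

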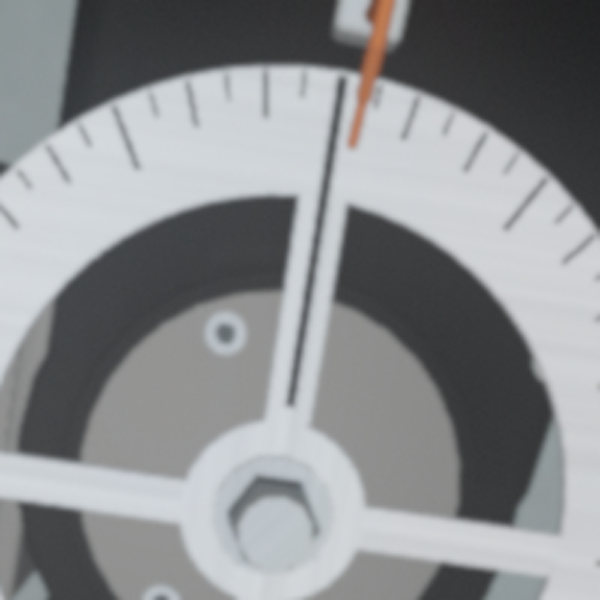

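I overshot: the line, (291,405)→(343,78), is now CCW of the tip at (352,147). I'll get the exact amount and plan a small CW nudge in the same window against its other spoke.

```bash
python3 - <<'E'
from h import *
c=lambda u,v:(200+(u+.5)/3-.5,(v+.5)/3-.5)
gap(wT(),c(291,405),c(343,78),c(352,147))
p=np.array(bot.get_obs()["eef_pos"]);C=np.array([.5360,-.0212])
for a in(-135,-145,-149,-152):print(a,1000*(np.r_[C+.054*np.array([np.cos(np.radians(a)),np.sin(np.radians(a))]),.179]-p))
E
```

```text
line len 0.07836635036919636 angle 8.583258090310743 tip [ 0.62922327 -0.0128478 ] off mm -4.679756079212445 deg -2.8536293278029183
-135 [  -3.45039276  -36.69355143 -128.78493021]
-145 [  -9.50083697  -29.48291281 -128.78493021]
-149 [ -11.55366082  -26.3218413  -128.78493021]
-152 [ -12.94579659  -23.86124964 -128.78493021]
```

```bash
python3 -m inch '[-3,-36,-10,0,0,0,0, -3,-36,-40,0,0,0,0, -3,-36,-75,0,0,0,0, -3,-36,-105,0,0,0,0, -3,-36,-128,0,0,0,0, -3,-36,-128,0,0,0,0, -3,-36,-128,0,0,0,0]'
python3 -m inch '[-2,2,0,0,0,0,0, -4,4,0,0,0,0,0, -6,7,0,0,0,0,0, -6,7,0,0,0,0,0, -6,7,0,0,0,0,0]'
cat >> h.py <<'E'
def fit(T,im,ang0,C=(.536,-.0212)):
    "refine the long line: darkest column across it, per radius, in a rectified patch; least squares"
    K=np.array(bot.camera_info("wrist")["intrinsics"]);Ti=np.linalg.inv(T);a=np.radians(ang0)
    e=np.array([np.cos(a),np.sin(a)]);n=np.array([-e[1],e[0]])
    s=np.arange(35,88,.5)/1e3;w=np.arange(-6,6.01,.25)/1e3
    X=np.array([[[*(np.array(C)+x*e+y*n),.172] for y in w] for x in s])
    q=(X@Ti[:3,:3].T+Ti[:3,3])@K.T;q=(q[...,:2]/q[...,2:]).astype(np.float32)
    g=cv2.remap(cv2.cvtColor(im,cv2.COLOR_BGR2GRAY),q[...,0],q[...,1],0*0+1)
    ok=(q[...,0]>2).all(1)&(q[...,1]>2).all(1)&(q[...,0]<557).all(1)&(q[...,1]<417).all(1)
    wm=w[(abs(w)<.0046)];gg=g[:,abs(w)<.0046].astype(float);d=np.clip(np.median(gg,1,keepdims=True)-gg-25,0,None)
    ok&=d.sum(1)>20;y=(d*wm).sum(1)/np.maximum(d.sum(1),1e-9)
    k=np.polyfit(s[ok],y[ok],1);r=y[ok]-np.polyval(k,s[ok]);print("fit n",ok.sum(),"rms mm",r.std()*1e3,"angle",ang0+np.degrees(np.arctan(k[0])),"offset at .094 mm",np.polyval(k,.094)*1e3)
E
python3 - <<'E'
from h import *
T=wT();im=bot.camera("wrist");cv2.imwrite("pics/w8.png",im);o=bot.get_obs();print(o["eef_pos"],o["ft_force"])
for a in(5,8):fit(T,im,a)
E
```

```text
clock: 12.35
eef_pos: [0.4975, -0.0584, 0.18]
tool_rot: [0.989, 0.147, -0.002, -0.001]
ft_force: [0.4, -0.7, -0.4]
grip_width: 0.0
grasp_force: 0.0
clock: 12.77
eef_pos: [0.4932, -0.051, 0.1824]
tool_rot: [0.989, 0.148, 0.001, 0.0]
ft_force: [0.6, -0.2, -0.5]
grip_width: -0.0001
grasp_force: 0.0
[ 0.49314696 -0.05113283  0.18215585] [-0.8924518  -0.48563322 -0.44053585]
fit n 75 rms mm 0.5729990583021615 angle 0.5754588734755419 offset at .094 mm -2.020729939136102
fit n 74 rms mm 0.01656095991081443 angle 8.45785597285097 offset at .094 mm 0.26518381917971634
```

The line fit is precise, at 8.46° with the wheel untouched so far, so the target is about 5.6°. I'll creep toward it.

```bash
cat > m.py <<'E'
from h import *
import sys
T=wT();im=bot.camera("wrist");o=bot.get_obs();print(o["clock"],o["eef_pos"],o["ft_force"]);fit(T,im,float(sys.argv[1]))
E
python3 -m inch '[-1,1,0,0,0,0,0,-1,2,0,0,0,0,0,-1,2,0,0,0,0,0]'; python3 m.py 8
python3 -m inch '[-0.5,1,0,0,0,0,0,-1,2,0,0,0,0,0,-1,2,0,0,0,0,0]'; python3 m.py 8
```

```text
clock: 13.07
eef_pos: [0.4917, -0.0491, 0.1813]
tool_rot: [0.989, 0.147, -0.0, -0.0]
ft_force: [-0.6, -0.5, 0.4]
grip_width: 0.0002
grasp_force: 0.0
13.1167 [ 0.4917576  -0.0492329   0.18130565] [ 0.83742984 -0.27708089 -0.1694315 ]
fit n 71 rms mm 0.01691746740974364 angle 8.46082685930375 offset at .094 mm 0.26125903760759467
clock: 13.37
eef_pos: [0.4911, -0.0477, 0.1814]
tool_rot: [0.989, 0.147, 0.0, 0.001]
ft_force: [0.8, -1.6, -0.6]
grip_width: 0.0
grasp_force: 1.1
13.4167 [ 0.49109772 -0.04767829  0.18135339] [ 2.18345836 -2.57854635 -0.59814596]
fit n 71 rms mm 0.015324331316045601 angle 8.025758646751807 offset at .094 mm -0.4628417865945113
```

Contact has been made and the angle is now 8.03°. Each millimetre of push should give about 1°, so I need about 2.4° more.

```bash
python3 -m inch '[-0.3,0.8,0,0,0,0,0,-0.6,1.5,0,0,0,0,0,-0.6,1.5,0,0,0,0,0,-0.6,1.5,0,0,0,0,0]'; python3 m.py 6.5
```

```text
clock: 13.75
eef_pos: [0.4904, -0.0459, 0.1814]
tool_rot: [0.989, 0.147, 0.0, 0.0]
ft_force: [1.6, -1.8, -0.7]
grip_width: 0.0002
grasp_force: 1.2
13.8 [ 0.49038688 -0.04583608  0.18137807] [ 2.01232598 -2.96015346 -1.03999819]
fit n 71 rms mm 0.03235176207642894 angle 5.816453080035103 offset at .094 mm -1.8265419468310677
```

The wheel has turned about 2.7° CW, which is essentially the target. I'll back off, lift and verify from above.

```bash
python3 -m inch '[2,-4,0,0,0,0,0, 5,-8,0,0,0,0,0, 5,-8,15,0,0,0,0, 5,-8,45,0,0,0,0, 5,-8,80,0,0,0,0, 8,15,110,0,0,0,0, 11,23,126,0,0,0,0, 11,23,126,0,0,0,0]'
python3 -m inch '[0,0,0,0,0,0,0,0,0,0,0,0,0,0,0,0,0,0,0,0,0,0,0,0,0,0,0,0]'
python3 - <<'E'
from h import *
T=wT();im=bot.camera("wrist");np.save("T9.npy",T);cv2.imwrite("pics/w9.png",im);fit(T,im,5.6)
r=bot.spot_point("wrist","pointer_tip")[0];p=wat(T,r["uv"],.175);print(r["uv"],p)
cv2.imwrite("pics/w9c.png",cv2.resize(im[0:150,240:390],None,fx=4,fy=4,interpolation=cv2.INTER_CUBIC))
E
```

```text
clock: 14.47
eef_pos: [0.5033, -0.0215, 0.3117]
tool_rot: [0.989, 0.148, 0.004, 0.0]
ft_force: [-0.1, -0.2, 0.6]
grip_width: -0.0002
grasp_force: 0.0
clock: 14.8
eef_pos: [0.5002, -0.0232, 0.3057]
tool_rot: [0.989, 0.147, -0.002, -0.0]
ft_force: [-0.1, 0.5, -0.4]
grip_width: -0.0001
grasp_force: 0.0
fit n 106 rms mm 0.02666354709981251 angle 5.569740938382589 offset at .094 mm -0.7122614988702071
[318.2, 45.1] [ 0.63019325 -0.0132955   0.175     ]
```

View pics/w9c.png

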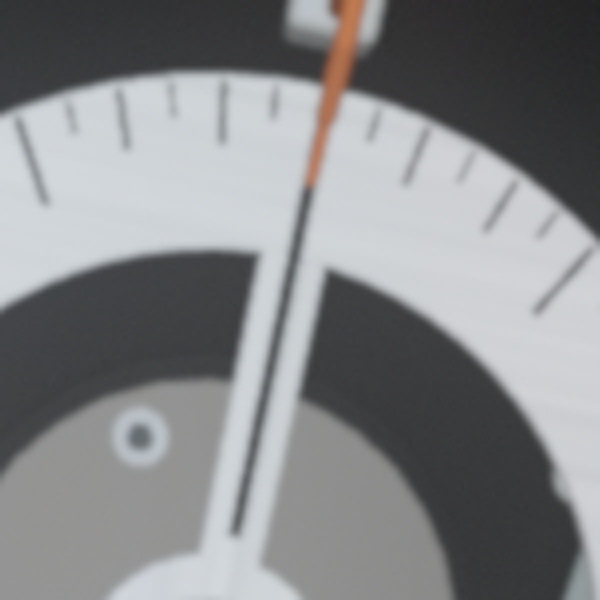

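The line runs (235,533)→(307,190), right under the tip at (309,187). I'll check the parallax-corrected gap.

```bash
python3 - <<'E'
from h import *
T=np.load("T9.npy");c=lambda u,v:(240+(u+.5)/4-.5,(v+.5)/4-.5)
gap(T,c(235,533),c(306,192),c(309,187))
e=wat(T,c(309,187),.175);print(e)
a=np.radians(5.6);n=np.array([-np.sin(a),np.cos(a)]);print("tip vs fitted line mm",(e[:2]-np.array([.536,-.0212]))@n*1e3+.712)
E
```

```text
line len 0.06244611716044206 angle 5.848021435987716 tip [ 0.62912875 -0.01264143] off mm -0.13934225959344546 deg -0.0849332585790969
[ 0.62912875 -0.01264143  0.175     ]
tip vs fitted line mm 0.14194511074979888
```

The gap is within ±0.15 mm, about 0.1°. The robot is clear and at rest, so I'll hand in.

```bash
python3 -c "
from workcell import bot
print(bot.job_done())"
```

```text
the job is handed in; nothing more can be done
None
```

The job is handed in: the zero line points at the pointer tip to within about 0.1° by the last wrist picture, the finger is lifted clear, and I kept off the pointer and loose parts, using about 15 s.

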